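Release a group of three cells from the gravity feeder

ROBOT

A 6-joint arm with a two-finger parallel gripper is mounted at the origin on the work surface. World frame = base frame: x ahead of the robot, y to its left, z up, the work surface at z = 0. Lengths are in m, angles in rad, forces in N, time in s.
With the tool pointing down it reaches from about 0.4 to 0.925 m from the base axis. Payload 3.4 kg.
Tool frame: the origin (TCP) lies on the centre line of the jaws, within the pads' length; the fingertips stand 14 mm ahead of it and the grasp point (between the pads) lies 5 mm behind it; z points along the fingers, x is the direction in which the jaws open and shut, and the axes are right-handed (so a half turn about z gives the same grasp; the last joint's range is limited). The gripper opens to 85 mm and grips with 20 to 120 N. Pads are 22 mm wide; open, the fingers measure 114 mm over their backs; the gripper's body (76 mm by 85 mm) begins 54 mm behind the grasp point. The pads swing forward as they close: fully open they stand 13 mm farther back than shut.
Start: joints at [1.139, 0.307, 1.506, -0, 1.328, -0.073], TCP at [0.202, 0.538, 0.245] pointing down, gripper open.
Joint ranges: [-3.12, 3.12], [-1.05, 2.28], [0.14, 2.33], [-1.42, 4.57], [0.1, 2.73], [-2.68, 2.68]. Speed limits (rad/s): [2.57, 2.57, 3.14, 3.14, 3.14, 3.14].

INTERFACE

Orientations are given as a unit quaternion [w, x, y, z].
In Python, from bench import sense, eyes, bot gives the robot as it stands.
- The arm moves only by the tool step_arm, never from a script. Its argument "deltas" is one flat list of numbers, 5 for each row, row after row: the shift along the tool's x, y, z in cm, then the turn about the tool's z in degrees, then the gripper's target within -1 to 1 (shut at 1, half-way at 0, fully open at -1). In form: [tx, ty, tz, spin, jaw, tx, ty, tz, spin, jaw, ...]. A call has 1 to 12 rows; each row is the pose to reach, as a shift and turn from the pose commanded when the call began, along the tool's axes at that moment; what a row does not reach only later rows make up. A row lasts 1/10 s, in which the tool goes at most 50 mm and 8.59 degrees, less where a joint would pass 70% of its speed; a pose out of reach is approached as far as the arm can. A call with a gripper value outside its range is refused whole. The fingers move at their own pace and stop on an object; "force" is the grip in N (left out, the last holds). Time passes only in rows, so rows that repeat a pose let the fingers close. It gives the time, the measured TCP pose, the force and the opening at its end, in the units of the state.
- sense(): the state, without advancing time (a new reading comes with each control period).
- eyes.grab_frame(name): name is "side" or "top" or "wrist"; returns the picture (400x640x3 uint8, red, green, blue); there is no depth.
- eyes.camera_info(name): a dict with "vertical_fov" (degrees; the focal length in pixels is half the picture's height over the tangent of half this angle, whatever the lens; pixels are square), "cx", "cy" (the principal point, pixels), "pose" (4x4, takes a point from camera to world coordinates). Camera axes: x right, y down, z forward; pixel columns grow to the right and rows downward; lengths in m; the calibration is good to about 2 mm. A picture is of the moment at which its call begins: read the wrist's pose just before it. camera_info takes no time and is no camera call; for the wrist camera it gives the pose at the moment of the call.
- bot.finish_job(): hands the job in, once; it reports no verdict.
The state is a dict: "t": time; "joints": joint angles; "joint_vel": joint speeds; "joint_torque": joint torques, N m; "tcp_pos": TCP position; "tcp_rot": TCP orientation; "ft_force": force on the tool from outside, world axes, zero at the start; "moment": the same for the moment, N m; "width": finger opening in m.
Only numpy, scipy, OpenCV 4.12 (cv2) and the standard library are available. Lean on these libraries where they do the work, as an engineer would, in place of code of your own. Each camera call takes 0.05 s, during which the arm holds its last target. There are 200 camera calls.

TASK

Feed the next group of three green battery cells: with the fingertips push the empty black tray in front of the green-cell feeder fully home against its stop under the chute, then press down that feeder's red lever pad so that the yellow gate lifts, and keep it down until all three green cells have rolled into the tray; then let the lever come back up so the gate is shut again. Only push and press: do not lift the tray or touch the gate or any cell, leave the feeder with the blue cells and its tray alone, and do not disturb the other things on the bench.

Things in the scene. Friction and masses are not known exactly. Their poses are not given: they have to be found in the camera images.
- green_feeder: Feeder with the green cells, fixed: a 12-degree aluminium chute on a grey base 96 mm wide, low end to the robot, with green stripes on its walls. Origin on the bench under its middle; +x points up the slope, away from the robot. Cells roll to -x and drop off the lip (x = -72 mm, 27 mm high). Lever pivot across the chute at x = -21, z = 89 mm; its cheeks reach 100 mm. Left or right of the other, turned up to 9 degrees.
- green_stop (a point): Middle of the front face of the green feeder's tray stop, a dark bar 14 mm high under the chute, at x = -60 mm in the feeder's frame, 7 mm above the bench. Two guide rails 8 mm high, 80 mm apart inside, run along the bench from it towards the robot to x = -195 mm.
- green_lever (a joint): The green feeder's rocking lever, rad: 0 at rest (yellow gate down), grows as the rear pad is pressed, stop at 0.40 (gate fully up). A cell passes under the gate from about 0.33. A spring returns it: at the pad it takes about 2.5 N to start and 6 N fully down.
- green_pad (a point): Centre of the top face of the green feeder's red press pad (36 mm along the chute, 44 mm across, 6 mm thick) on the lever's rear end; the feeder's highest part, about 115 mm over the bench at rest, leaning 12 degrees (rear edge higher), at x = 40 mm, y = 0 in the feeder's frame. Pressed fully it has gone 25 mm down and 5 mm to the rear, clear of the chute walls.
- green_gate (a point): The green feeder's yellow gate plate (green_gate_plate), 60 mm across, 44 mm high, 3 mm thick, carried by the lever's front end; at rest it stands across the chute in front of the cells, its lower edge 4 mm above the chute floor. This point is its centre. It is lifted only by the lever, not touched by hand.
- green_tray: Green feeder's open black tray, loose, 0.3 kg, 87 mm along the chute, 76 mm across, walls 3 mm thick; near (robot-side) wall 28 mm high, sides 20, far wall 15 to pass under the lip; its floor slopes 6 degrees down to the near wall. Origin under its centre, axes as the feeder's. Between the guide rails, 20 to 45 mm short of home; home (far wall on the stop) at x = -103.5 mm in the feeder's frame. Slides with 1 to 4 N.
- green_cell1: Green 18650 cell number 1 from the gate, 18 mm diameter, 65 mm long, 46 g, lying across the chute behind the gate. Origin at its centre, y along its axis. Lying on the tray floor its centre is 13 to 19 mm above the bench.
- green_cell2: Green 18650 cell number 2 from the gate, 18 mm diameter, 65 mm long, 46 g, lying across the chute behind the gate. Origin at its centre, y along its axis. Lying on the tray floor its centre is 13 to 19 mm above the bench.
- green_cell3: Green 18650 cell number 3 from the gate, 18 mm diameter, 65 mm long, 46 g, lying across the chute behind the gate. Origin at its centre, y along its axis. Lying on the tray floor its centre is 13 to 19 mm above the bench.
- blue_feeder: The second, identical feeder, holding blue cells, with blue stripes; its origin and axes as the green one's. To be left alone.
- blue_lever (a joint): The blue feeder's lever, rad, 0 at rest. Must not be pressed.
- blue_tray: The blue feeder's tray, same as the green one's and also short of home. Must not be moved.
- screwdriver: Red-handled screwdriver about 190 mm long lying between the two feeders; standing clear, never to be moved.
- multimeter: Orange multimeter 150 x 75 x 40 mm lying on the left; standing clear, never to be moved.
- tape_roll: Roll of amber tape, 84 mm diameter, 19 mm high, on the left; standing clear, never to be moved.
- bms_board: Green circuit board 75 x 50 x 14 mm on the right; standing clear, never to be moved.
- cell_holder: Black plastic cell holder plate 125 x 62 x 10 mm on the right; standing clear, never to be moved.

How it is judged:
By the outcome, as a careful person would: the job done as asked, in the order asked, and still so for the second after the job is handed in, with the robot touching nothing.
It also fails if it takes over 45 s, if anything falls off the work surface, if the arm or the gripper's body presses on something with over 40 N, if the wrist force passes 120 N, or if a joint passes its speed limit or range.

## Working session

There is one attempt and no reset: what is moved stays moved. The work goes in short steps, Python scripts to look and compute and a tool call to move; the robot and the scene stay as the last step left them, time stands still between calls to the robot, and variables do not carry over. Pictures are saved under pics/ and viewed, about 8 in all and at most 12, crops included, and the job is handed in when it is done.

Besides the shell and the picture viewer there is one more tool, called after "Emit:" by a JSON object that holds its "fn" and its "kwargs", one argument or row to a line. step_arm: Moves the arm, as the interface text tells. Its arguments: {"type":"object","properties":{"deltas":{"type":"array"},"force":{"type":"number"}},"required":["deltas"]}

```bash
mkdir -p pics; ls; python3 - <<'E'
from bench import sense, eyes, bot
import cv2, numpy as np
np.set_printoptions(precision=4,suppress=True)
for n in ("top","side"):
    im=eyes.grab_frame(n); cv2.imwrite(f"pics/{n}1.png",im[:,:,::-1]); i=eyes.camera_info(n); print(n,i["vertical_fov"],i["cx"],i["cy"]);print(np.array(i["pose"]))
s=sense();print(s["t"],s["tcp_pos"],s["tcp_rot"],s["ft_force"],s["width"])
E
```

```text
pics
top 48.9335133511138 321.5503539250985 195.33637581992917
[[-0.0159 -0.9972  0.0726  0.5117]
 [-0.9996  0.0175  0.0223 -0.0055]
 [-0.0235 -0.0722 -0.9971  1.1528]
 [ 0.      0.      0.      1.    ]]
side 56.811591698787176 322.50823721245706 204.45992340121398
[[ 0.8766 -0.243   0.4154  0.1608]
 [-0.4812 -0.4489  0.7529 -0.7311]
 [ 0.0035 -0.8599 -0.5104  0.6006]
 [ 0.      0.      0.      1.    ]]
0.1 [0.2017 0.5378 0.2445] [ 0.0005  0.8219  0.5696 -0.0008] [ 0.2308 -0.2712 -0.2813] 0.08537475965773668
```

View pics/top1.png

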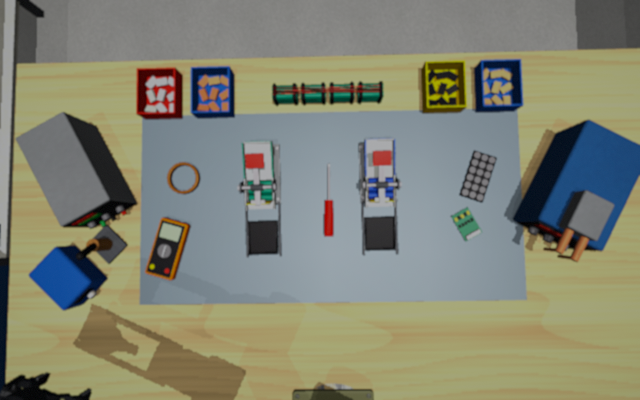

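View pics/side1.png

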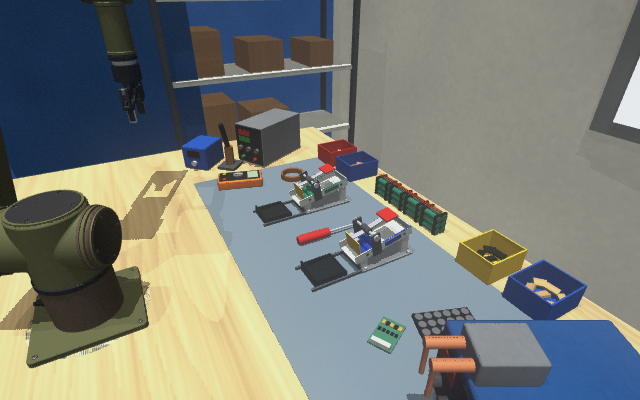

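The green feeder is on the left in the top view: red pad at about (255,161), black tray at about (263,237). The blue feeder is at about x=380 and the screwdriver at x=328. Next I'll measure from a first pass.

```bash
cat > h.py <<'E'
from bench import sense, eyes, bot
import cv2, numpy as np
from scipy.spatial.transform import Rotation as R
np.set_printoptions(precision=4,suppress=True)
def grab(n,fn=None):
    i=eyes.camera_info(n); im=eyes.grab_frame(n)
    if fn: cv2.imwrite("pics/"+fn,im[:,:,::-1])
    return im,i
def cast(i,px,z):
    px=np.atleast_2d(np.array(px,float)); f=200/np.tan(np.radians(i["vertical_fov"]/2)); T=np.array(i["pose"])
    d=np.c_[(px[:,0]-i["cx"])/f,(px[:,1]-i["cy"])/f,np.ones(len(px))]@T[:3,:3].T
    return T[:3,3]+d*((z-T[2,3])/d[:,2])[:,None]
def proj(i,P):
    f=200/np.tan(np.radians(i["vertical_fov"]/2)); T=np.array(i["pose"])
    q=(np.atleast_2d(P)-T[:3,3])@T[:3,:3]
    return q[:,:2]/q[:,2:]*f+[i["cx"],i["cy"]]
def blobs(mask,mn=30):
    cs,_=cv2.findContours(mask.astype(np.uint8),cv2.RETR_EXTERNAL,cv2.CHAIN_APPROX_NONE)
    return [c for c in cs if cv2.contourArea(c)>mn]
def red(im):
    h=cv2.cvtColor(im,cv2.COLOR_RGB2HSV); return ((h[...,0]<7)|(h[...,0]>173))&(h[...,1]>150)&(h[...,2]>70)
def pose():
    s=sense(); q=s["tcp_rot"]; r=R.from_quat([q[1],q[2],q[3],q[0]]).as_matrix()
    return s,np.array(s["tcp_pos"]),r
E
python3 - <<'E'
from h import *
im=cv2.imread("pics/top1.png")[:,:,::-1].copy(); i=eyes.camera_info("top")
for c in blobs(red(im)):
    m=cv2.minAreaRect(c); print("red",m,cast(i,m[0],.115)[0])
h=cv2.cvtColor(im,cv2.COLOR_RGB2HSV)
dk=(im.max(2)<45); dk[:,:200]=0; dk[:190]=0; dk[265:]=0; dk[:,420:]=0
for c in blobs(dk,200):
    m=cv2.minAreaRect(c); b=cv2.boxPoints(m); print("dark",m); print(cast(i,b,.015)[:,:2])
s,p,r=pose(); print(p,r)
cv2.imwrite("pics/crop1.png",cv2.resize(im[130:270,220:345,::-1],None,fx=4.2,fy=4.2,interpolation=cv2.INTER_CUBIC))
w=eyes.camera_info("wrist"); print(w["vertical_fov"],w["cx"],w["cy"]); T=np.array(w["pose"]); print(r.T@(T[:3,3]-p)); print(r.T@T[:3,:3])
E
```

```text
red ((328.5, 218.0), (34.0, 7.0), 90.0) [0.5334 0.0022 0.115 ]
red ((254.0, 160.5), (13.0, 18.0), 90.0) [0.6736 0.1779 0.115 ]
red ((381.5, 158.0), (12.0, 17.0), 90.0) [ 0.6737 -0.126   0.115 ]
red ((341.0, 88.5), (7.0, 24.0), 90.0) [ 0.8443 -0.0332  0.115 ]
red ((156.5, 91.0), (46.0, 39.0), 90.0) [0.8486 0.4151 0.115 ]
dark ((262.5914306640625, 237.15200805664062), (31.291748046875, 28.259069442749023), 88.02507019042969)
[[0.5285 0.2122]
 [0.5299 0.1387]
 [0.4493 0.1366]
 [0.4479 0.2097]]
[0.2017 0.5378 0.2445] [[ 0.3512  0.9363 -0.0008]
 [ 0.9363 -0.3512 -0.0017]
 [-0.0019 -0.0001 -1.    ]]
63.86601179570963 316.7423696898808 201.51120169433017
[ 0.0001 -0.0806 -0.1289]
[[ 1.     -0.0009 -0.0002]
 [ 0.0009  0.9487  0.3163]
 [-0.0001 -0.3163  0.9487]]
```

View pics/crop1.png

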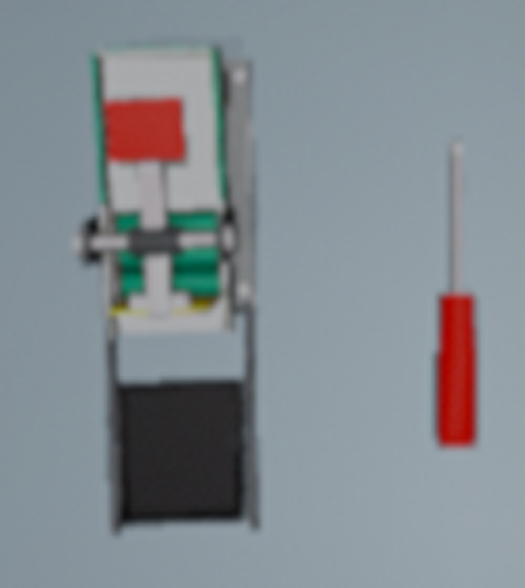

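The crop shows the tray at crop px (180,450), between rails at about x=115 and 250. The pad is at (145,130) and the gate is the yellow strip at y≈310. Now I'll move over it with the jaws shut for a close wrist view.

Emit:
{"fn": "step_arm", "kwargs": {
  "deltas": [-5,12,-3,-5,1,-9,21,-5.5,-12,1,-13,30,-5.5,-20,1,-17,40,-5.5,-21,1,-20,49,-5.5,-21,1,-20,49,-5.5,-21,1,-20,49,-5.5,-21,1,-20,49,-5.5,-21,1,-20,49,-5.5,-21,1,-20,49,-5.5,-21,1,-20,49,-5.5,-21,1,-20,49,-5.5,-21,1]
}}

```text
t: 1.3
tcp_pos: [0.5942, 0.1752, 0.2996]
tcp_rot: [0.001, 0.706, 0.708, -0.0]
ft_force: [-0.9, -0.2, -0.5]
width: 0.0001
```

```bash
python3 - <<'E'
from h import *
s,p,r=pose(); im,i=grab("wrist","w1.png"); print(s["t"],p,r[:,0],s["width"],s["ft_force"],np.abs(s["joint_vel"]).max())
h=cv2.cvtColor(im,cv2.COLOR_RGB2HSV)
for c in blobs(red(im),300):
    m=cv2.minAreaRect(c); print("red",m,cast(i,m[0],.115)[0]); print(cast(i,cv2.boxPoints(m),.115)[:,:2])
for c in blobs(im.max(2)<45,1500):
    m=cv2.minAreaRect(c); print("dark",m); print(cast(i,cv2.boxPoints(m),.02)[:,:2])
E
```

```text
1.3 [0.5942 0.1752 0.2996] [-0.0025  1.     -0.0018] 6.940282134491569e-05 [-0.9132 -0.1713 -0.4603] 0.058051171780615377
red ((502.9499816894531, 339.8500061035156), (69.98922729492188, 56.044002532958984), 15.255120277404785) [0.7933 0.399  0.115 ]
[[0.8204 0.3535]
 [0.7419 0.3591]
 [0.7673 0.4425]
 [0.8493 0.4426]]
red ((318.5, 247.5), (23.0, 39.0), 90.0) [0.6708 0.1768 0.115 ]
[[0.6573 0.1559]
 [0.6572 0.1976]
 [0.6847 0.1982]
 [0.6848 0.1555]]
red ((39.0, 250.5), (31.0, 42.0), 90.0) [ 0.6752 -0.1269  0.115 ]
[[ 0.6568 -0.1443]
 [ 0.6567 -0.0994]
 [ 0.6942 -0.1089]
 [ 0.6943 -0.1554]]
red ((178.63845825195312, 113.10769653320312), (80.99468231201172, 20.589765548706055), 82.87498474121094) [0.5307 0.0444 0.115 ]
[[0.4966 0.0352]
 [0.4944 0.054 ]
 [0.5675 0.0544]
 [0.5701 0.034 ]]
dark ((325.0, 324.5), (149.0, 628.0), 90.0)
[[ 0.7235 -0.258 ]
 [ 0.7213  0.6296]
 [ 1.0003  0.719 ]
 [ 1.0041 -0.3425]]
dark ((100.13260650634766, 205.57879638671875), (138.32069396972656, 52.45284652709961), 80.90972137451172)
[[ 0.5708 -0.1458]
 [ 0.5604 -0.0782]
 [ 0.7548 -0.0851]
 [ 0.7688 -0.1632]]
dark ((604.5, 213.0), (69.0, 192.0), 0.0)
[[0.8204 0.5573]
 [0.5397 0.4865]
 [0.5396 0.5713]
 [0.8201 0.6612]]
dark ((66.51104736328125, 74.18531036376953), (111.55780029296875, 73.8703842163086), 70.64100646972656)
[[ 0.4487 -0.1727]
 [ 0.424  -0.0873]
 [ 0.5378 -0.0679]
 [ 0.5679 -0.1616]]
dark ((319.0860290527344, 74.46852111816406), (89.049560546875, 72.43334197998047), 88.33971405029297)
[[0.4454 0.1343]
 [0.4432 0.2167]
 [0.5413 0.2237]
 [0.544  0.1343]]
dark ((536.009765625, 50.81218719482422), (54.47756576538086, 136.6828155517578), 24.775142669677734)
[[0.5216 0.3759]
 [0.3928 0.4168]
 [0.4144 0.4763]
 [0.5486 0.4417]]
```

View pics/w1.png

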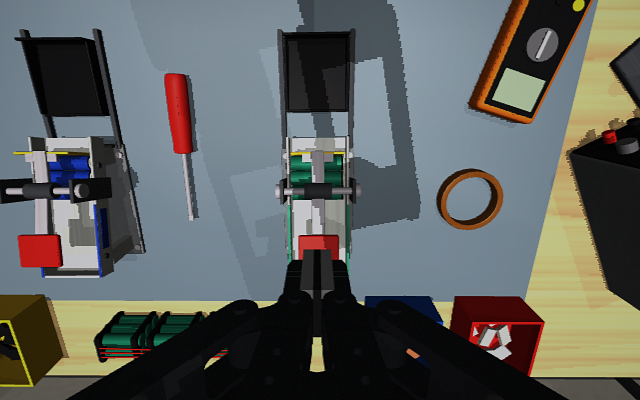

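The wrist view shows the green tray at cols 285–352, rows 31–112. The chute lip is at row ~137, the lever pivot at row ~190, and the pad at (318,245) is partly hidden by the fingers. The cells look green behind the gate at rows 150–180. I'll zoom in for edges.

```bash
python3 - <<'E'
from h import *
im=cv2.imread("pics/w1.png")[:,:,::-1]; i=eyes.camera_info("wrist")
cv2.imwrite("pics/z1.png",cv2.resize(im[20:145,265:375,::-1],None,fx=4.8,fy=4.8,interpolation=cv2.INTER_NEAREST))
for r in (35,50,65,80,95,105): print(r,"".join("%4d"%v for v in im[r,274:296].max(1))," | ","".join("%4d"%v for v in im[r,345:362].max(1)))
print("col318",im[22:45,318].max(1)); print(im[100:140,318].max(1))
for row in (30,31,32,110,112): print(row,cast(i,[318.5,row],.028)[0],cast(i,[318.5,row],.015)[0])
E
```

```text
35  154 156 160 101  72  73  74  69  23   0   1   0   1   2   2   1   2   3   1   1   2   2  |     3   2   0   1  68  46  40  42  39  36  57  88  92  91  91  92  91
50  167 168 171 133  85  76  79  81  48  36  27  24   5   8  13  32  33  34  34  34  33  35  |    10   4  12  12  19  39  41  40  38  41  86  93  92  93  93  91  92
65  168 168 168 173 113  79  77  76  84  36  44  35  15   5  12  35  38  37  38  37  36  37  |    21   8  30  33  16  76  82  74  72  86 163 175 173 171 172 171 171
80  168 168 168 170 174 108  75  79  77  77  44  23  25   8   8  35  40  39  38  39  39  39  |    15  15  24  23  32  78  80  73  66 111 165 173 171 172 172 172 172
95  167 167 167 168 169 174 101  72  76  79  47  27  26  19   9  37  41  41  41  42  42  42  |    13  28  22  17  60  78  76  71  73 159 172 170 170 170 171 170 170
105  165 167 168 167 167 172 119  81  77  78  74  37  21  26   7  37  43  43  42  43  43  43  |    15  32  20  34  77  81  76  70  96 162 172 170 169 170 169 169 169
col318 [89 89 89 89 91 88 89 89 90 96  9 14  6  3  3  2  7 14 12 12 12 12 13]
[ 17  17  17  17  17  17  16  18  19  11  15   2  82  77  92  91  91  90
  90  90  90  91  91  91  91  90  90  91  90  90  90  90  90  90  89  90
  89  97 151 148]
30 [0.4427 0.1784 0.028 ] [0.4405 0.1784 0.015 ]
31 [0.4437 0.1784 0.028 ] [0.4415 0.1785 0.015 ]
32 [0.4447 0.1784 0.028 ] [0.4426 0.1785 0.015 ]
110 [0.5287 0.1788 0.028 ] [0.5292 0.1789 0.015 ]
112 [0.531  0.1788 0.028 ] [0.5316 0.1789 0.015 ]
```

View pics/z1.png

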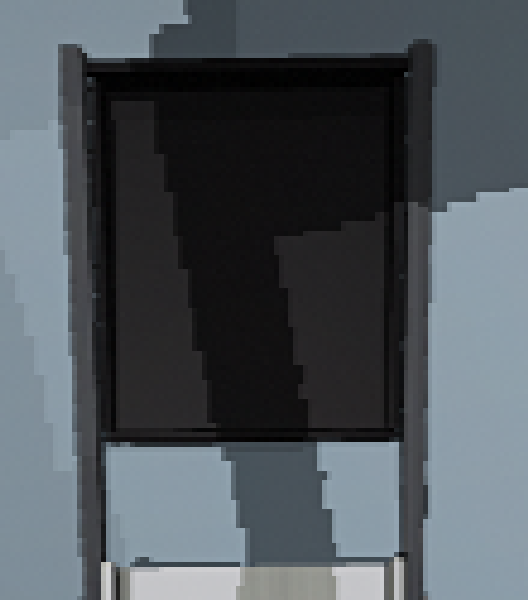

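```bash
python3 - <<'E'
from h import *
i=eyes.camera_info("wrist")
L=cast(i,[[277.3,35],[280.0,105]],.008);Rr=cast(i,[[355.6,35],[353.0,105]],.008)
print(L,Rr)
m=(L+Rr)/2; d=m[1]-m[0]; print("mid",m,np.degrees(np.arctan2(L[1,1]-L[0,1],L[1,0]-L[0,0])),np.degrees(np.arctan2(Rr[1,1]-Rr[0,1],Rr[1,0]-Rr[0,0])))
print("rail end",cast(i,[[280,29.5],[353,28.5]],.008))
print("lip",cast(i,[318,137.6],.027))
print("near wall",cast(i,[[283,33],[350,31.8]],.028))
for c in ((299.5,235),(338,235)): print(cast(i,[c],.111))
print(cast(i,[[277,190],[360,190]],.089))
E
```

```text
[[0.4447 0.13   0.008 ]
 [0.5236 0.1306 0.008 ]] [[0.4444 0.2222 0.008 ]
 [0.5234 0.2222 0.008 ]]
mid [[0.4446 0.1761 0.008 ]
 [0.5235 0.1764 0.008 ]] 0.41530982991900406 -0.0034583523606947133
rail end [[0.4389 0.1334 0.008 ]
 [0.4376 0.2189 0.008 ]]
lip [[0.5616 0.1783 0.027 ]]
near wall [[0.4458 0.1387 0.028 ]
 [0.4444 0.2136 0.028 ]]
[[0.655  0.1585 0.111 ]]
[[0.6549 0.2    0.111 ]]
[[0.611  0.1332 0.089 ]
 [0.6107 0.2246 0.089 ]]
```

Emit:
{"fn": "step_arm", "kwargs": {
  "deltas": [0,-5,0,0,1,0,-10,0,0,1,0,-15,4,-0.8,1,0,-18,9,-0.8,1,0,-18,14,-0.8,1,0,-18,19,-0.8,1,0,-18,23.5,-0.8,1,0,-18,26,-0.8,1,0,-18,27.2,-0.8,1,0,-18,27.2,-0.8,1,0,-18,27.2,-0.8,1]
}}

```text
t: 2.45
tcp_pos: [0.4098, 0.1783, 0.0285]
tcp_rot: [-0.0, 0.699, 0.715, -0.0]
ft_force: [0.6, -0.2, -0.3]
width: -0.0
```

```bash
python3 - <<'E'
from h import *
s,p,r=pose(); im,i=grab("wrist","w2.png"); print(s["t"],p,r[:,0],s["ft_force"])
E
```

```text
2.45 [0.4098 0.1783 0.0285] [-0.0227  0.9997  0.0001] [ 0.5567 -0.1786 -0.2768]
```

View pics/w2.png

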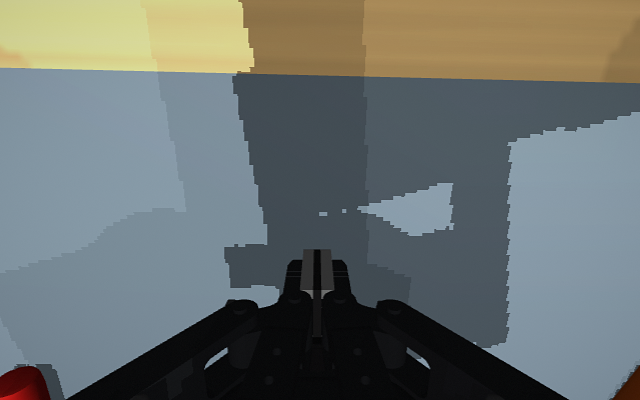

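The tray is out of view here; the fingers (at px 317,270) stand clear behind it. Now the push.

Emit:
{"fn": "step_arm", "kwargs": {
  "deltas": [0,1.2,0,0,1,0,2,0,0,1,0,2.4,0,0,1,0,2.8,0,0,1,0,3.2,0,0,1,0,3.6,0,0,1,0,4,0,0,1,0,4.4,0,0,1,0,4.8,0,0,1,0,5.2,0,0,1,0,5.5,0,0,1,0,5.8,0,0,1]
}}

```text
t: 3.7
tcp_pos: [0.4689, 0.1789, 0.0282]
tcp_rot: [0.0, 0.699, 0.715, 0.0]
ft_force: [-2.4, 0.4, 0.3]
width: -0.0001
```

Emit:
{"fn": "step_arm", "kwargs": {
  "deltas": [0,0.2,0,0,1,0,0.4,0,0,1,0,0.6,0,0,1]
}}

```text
t: 4.0
tcp_pos: [0.4746, 0.179, 0.0283]
tcp_rot: [-0.0, 0.699, 0.715, -0.0]
ft_force: [-1.0, 0.6, -0.1]
width: 0.0004
```

Emit:
{"fn": "step_arm", "kwargs": {
  "deltas": [0,0.15,0,0,1,0,0.3,0,0,1]
}}

```text
t: 4.2
tcp_pos: [0.4766, 0.179, 0.0282]
tcp_rot: [-0.001, 0.699, 0.715, -0.001]
ft_force: [-5.6, 0.6, 2.6]
width: 0.0
```

Emit:
{"fn": "step_arm", "kwargs": {
  "deltas": [0,0.15,0,0,1,0,0.2,0,0,1,0,0.2,0,0,1]
}}

```text
t: 4.5
tcp_pos: [0.4767, 0.1789, 0.0281]
tcp_rot: [-0.002, 0.7, 0.715, -0.002]
ft_force: [-7.6, 1.5, 4.8]
width: -0.0002
```

The force rose to about 8 N while the TCP stopped at 0.4767, so the tray is home (0.475–0.477 expected). I'll back off, rise, and check.

Emit:
{"fn": "step_arm", "kwargs": {
  "deltas": [0,-1.5,0,0,1,0,-4,0,0,1,0,-5,-3,0,1,0,-5,-7,0,1,0,-5,-12,0,1,0,-5,-17,0,1,0,-5,-22,0,1,0,-5,-25,0,1,0,-1,-25,0,1,0,4,-25,0,1,0,8,-25,0,1,0,8,-25,0,1]
}}

```text
t: 5.7
tcp_pos: [0.566, 0.181, 0.2784]
tcp_rot: [0.002, 0.7, 0.714, 0.003]
ft_force: [-0.9, -0.9, -1.3]
width: -0.0001
```

```bash
python3 - <<'E'
from h import *
s,p,r=pose(); im,i=grab("wrist"); print(s["t"],p,r[:,0],s["ft_force"])
cv2.imwrite("pics/w3.png",cv2.resize(im[0:270,210:430,::-1],None,fx=2.2,fy=2.2,interpolation=cv2.INTER_NEAREST))
a,b=[proj(i,[.486,.178,.028])[0],proj(i,[.573,.178,.015])[0]]; print(a,b)
for c in blobs(red(im),300):
    m=cv2.boundingRect(c); print(m,cast(i,[m[0],m[1]],.111),cast(i,[m[0]+m[2],m[1]],.111))
k=int(a[0]); print(im[int(a[1])-12:int(a[1])+12,k].max(1), int(a[1])-12)
E
```

```text
5.7 [0.566  0.181  0.2784] [-0.0202  0.9998  0.0005] [-0.9124 -0.8711 -1.2519]
[315.5227  93.3353] [314.2893 167.078 ]
(0, 263, 43, 33) [[ 0.6593 -0.1471  0.111 ]] [[ 0.6585 -0.1024  0.111 ]]
(155, 94, 27, 82) [[0.489  0.0381 0.111 ]] [[0.4885 0.0616 0.111 ]]
[87 87 86 87 87 87 87 87 87 87 87 87 87 90 65  8 12  8 14 15 15 15 13 17] 81
```

View pics/w3.png

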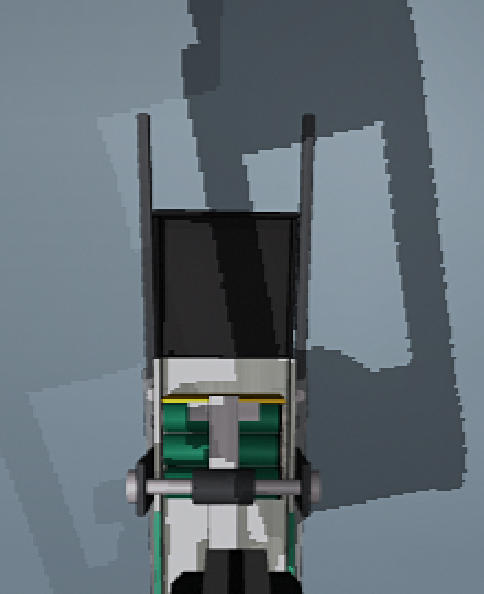

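The tray now reaches under the chute lip: near wall at crop row 213, rails running on behind it, and its far wall hidden at crop row 357. The gate (yellow, crop row 400) is down with the cells behind it. Next I'll check the numbers and move above the pad.

```bash
python3 - <<'E'
from h import *
i=eyes.camera_info("wrist")
print("railend",cast(i,[[275.3,52],[350.3,52.3]],.008),"near",cast(i,[[280,96.5],[345,96.5]],.028),"lip",cast(i,[[310,162.6]],.027))
print("pivot",cast(i,[[270,221.5],[353,221.5]],.089))
E
```

```text
railend [[0.438  0.1313 0.008 ]
 [0.4367 0.2163 0.008 ]] near [[0.4857 0.138  0.028 ]
 [0.4843 0.2109 0.028 ]] lip [[0.5604 0.1726 0.027 ]]
pivot [[0.6121 0.1318 0.089 ]
 [0.6104 0.2203 0.089 ]]
```

Emit:
{"fn": "step_arm", "kwargs": {
  "deltas": [-0.2,4,0,0,1,-0.4,8,0,0,1,-0.5,10.8,4,0,1,-0.5,10.8,8,0,1,-0.5,10.8,11,0,1,-0.5,10.8,13.2,0,1,-0.5,10.8,13.2,0,1,-0.5,10.8,13.2,0,1]
}}

```text
t: 6.55
tcp_pos: [0.6671, 0.1784, 0.1468]
tcp_rot: [-0.0, 0.699, 0.715, -0.0]
ft_force: [0.7, 0.6, 0.7]
width: -0.0
```

```bash
python3 - <<'E'
from h import *
s,p,r=pose(); im,i=grab("side"); print(s["t"],p,s["ft_force"])
u=proj(i,[.66,.178,.1])[0].astype(int); print(u)
c=im[u[1]-75:u[1]+65,u[0]-90:u[0]+90,::-1]
cv2.imwrite("pics/s2.png",cv2.resize(c,None,fx=4,fy=4,interpolation=cv2.INTER_CUBIC))
E
```

```text
6.55 [0.6671 0.1784 0.1468] [0.6759 0.6128 0.7285]
[321 172]
```

View pics/s2.png

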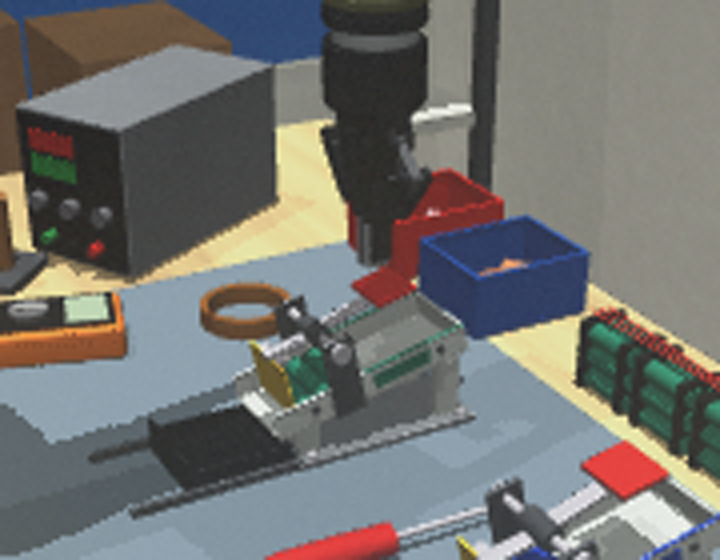

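The fingers are just above the green pad (crop 385,285) and the tray is home: near wall 47.7 mm past the rail ends, 48 nominal. Pressing now.

Emit:
{"fn": "step_arm", "kwargs": {
  "deltas": [0,0.5,0.3,0,1,0,0.6,0.9,0,1,0,0.6,1.5,0,1,0,0.6,2,0,1,0,0.6,2.6,0,1,0,0.6,3.2,0,1,0,0.6,3.8,0,1,0,0.6,4,0,1]
}}

```text
t: 7.4
tcp_pos: [0.6767, 0.1786, 0.1075]
tcp_rot: [0.002, 0.699, 0.715, 0.003]
ft_force: [4.9, -0.7, 5.9]
width: 0.0003
```

Emit:
{"fn": "step_arm", "kwargs": {
  "deltas": [0,0,0.15,0,1,0,0,0.3,0,1,0,0,0.3,0,1,0,0,0.3,0,1]
}}

```text
t: 7.8
tcp_pos: [0.6769, 0.1786, 0.1056]
tcp_rot: [0.002, 0.699, 0.715, 0.003]
ft_force: [4.5, -0.9, 8.1]
width: -0.0001
```

```bash
python3 - <<'E'
from h import *
s,p,r=pose(); im,i=grab("side"); print(s["t"],p,s["ft_force"])
u=(321,172)
c=im[u[1]-55:u[1]+65,u[0]-80:u[0]+60,::-1]
cv2.imwrite("pics/s3.png",cv2.resize(c,None,fx=5,fy=5,interpolation=cv2.INTER_CUBIC))
E
```

```text
7.8 [0.6769 0.1786 0.1056] [ 4.4659 -0.8732  8.0711]
```

View pics/s3.png

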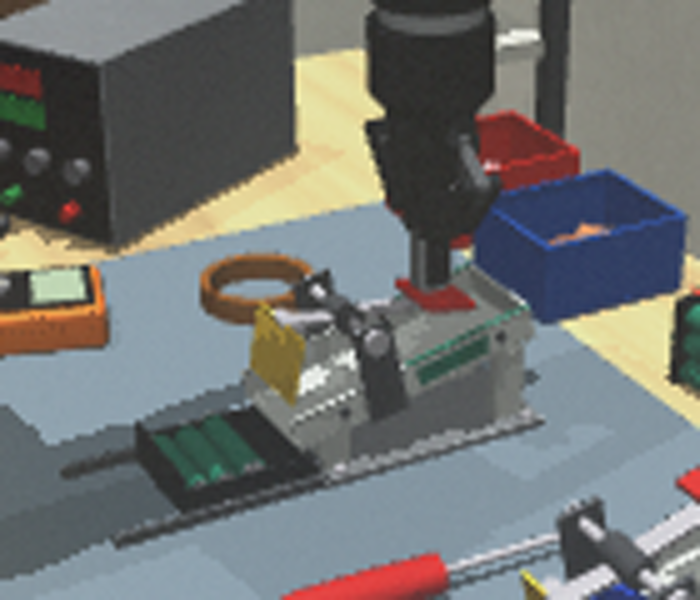

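The gate is up (crop 278,350) and three green cells lie in the tray (crop 170–235, 450). I'll hold briefly, then release straight up.

Emit:
{"fn": "step_arm", "kwargs": {
  "deltas": [0,0,0,0,1,0,0,0,0,1,0,0,0,0,1,0,0,0,0,1,0,0,-0.5,0,1,0,0,-1,0,1,0,0,-1.6,0,1,0,0,-2.2,0,1,0,0,-2.8,0,1,0,0,-3.4,0,1,0,0,-5,0,1,0,0,-8,0,1]
}}

```text
t: 9.05
tcp_pos: [0.6706, 0.1777, 0.1802]
tcp_rot: [-0.002, 0.699, 0.715, -0.004]
ft_force: [0.4, 0.0, -0.4]
width: 0.0002
```

Emit:
{"fn": "step_arm", "kwargs": {
  "deltas": [0,0,-4,0,1,0,-4,-6,0,1,0,-8,-8,0,1,0,-11,-8,0,1,0,-11,-8,0,1,0,-11,-8,0,1,0,-11,-8,0,1]
}}

```text
t: 9.75
tcp_pos: [0.5641, 0.1759, 0.2629]
tcp_rot: [-0.0, 0.699, 0.715, -0.0]
ft_force: [0.2, -0.1, 0.1]
width: -0.0
```

```bash
python3 - <<'E'
from h import *
s,p,r=pose(); print(s["t"],p,s["ft_force"])
im,i=grab("side"); w,iw=grab("wrist")
c=cv2.resize(im[117:237,241:381,::-1],(440,377),interpolation=cv2.INTER_CUBIC)
u=proj(iw,[.53,.176,.03])[0].astype(int); print(u)
d=cv2.resize(w[0:300,200:440,::-1],(302,377))
cv2.imwrite("pics/f.png",np.hstack([c,d]))
E
```

```text
9.75 [0.5641 0.1759 0.2629] [ 0.2041 -0.0524  0.1179]
[317 138]
```

View pics/f.png

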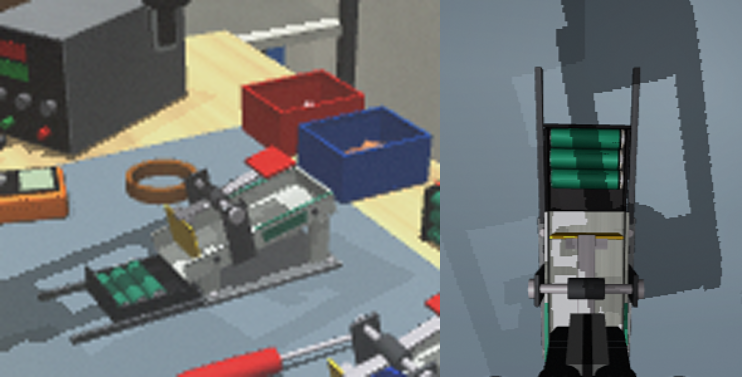

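All three cells are in the tray, the gate is down and the pad is up. One last check of the tray's position, then I'll hand in.

```bash
python3 - <<'E'
from h import *
w,i=grab("wrist"); g=w.max(2).astype(int)
col=g[60:125,315]; r=60+int(np.argmax(col<40)); print(r,"near",cast(i,[315,r],.028))
for c in range(258,268): print(c,[int(v) for v in g[48:62,c]]) if c%3==0 else None
print("railend@54.5",cast(i,[263,54.5],.008)); print(sense()["t"])
bot.finish_job()
E
```

```text
99 near [[0.4884 0.1723 0.028 ]]
258 [145, 144, 145, 145, 145, 144, 145, 145, 145, 146, 145, 145, 145, 156]
261 [145, 145, 146, 145, 145, 146, 145, 146, 146, 146, 145, 145, 146, 160]
264 [145, 145, 145, 145, 145, 144, 146, 145, 145, 146, 145, 146, 145, 159]
267 [144, 144, 145, 145, 146, 146, 146, 146, 147, 146, 145, 157, 156, 158]
railend@54.5 [[0.4435 0.1145 0.008 ]]
9.9
the job is handed in; nothing more can be done
```

The job is done and handed in at about 10 s of the 45 s allowed; no verdict was reported.

- **Tray:** I pushed the green tray with the closed fingertips until the force rose to about 8 N and it stopped moving. The wrist view after the push put its near wall 47.7 mm past the rail ends, where 48 mm is nominal.
- **Cells:** I pressed the red pad to its stop at about 8 N, and the gate lifted. The side view showed all three green cells in the tray. I held the pad about half a second longer, then released it straight up.
- **Last pictures:** They showed three cells in the tray, the gate down, the pad up and the arm clear, with wrist force near zero.

**Checks that fell short:**
- **Tray position:** The last check put the near wall at x = 0.488 m, against 0.485 m after the push. That is roughly within calibration error. The rail-end reference for that check was sampled in the wrong place, so the final tray position was not independently re-confirmed.
- **Blue feeder and other items:** I did not measure these again. The arm never went near them, and the parts of them visible in the last pictures looked undisturbed.

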